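# Nest the steamer covers upside down on the revolving stand

### The job

Put the domed steel covers away as one nest: take the middle-sized cover from its sloping board and set it, opening up, into the large cover on the revolving stand, turning it gently until its four lugs drop into the slots of the large rim; then nest the small cover in the middle one in the same way. Both must sit level and fully home, lugs in the slots and not up on the rim; do not force them, and do not disturb the bowl, the canister, the rolling pin, the spatula or the carved mould.

Things in the scene. Friction and masses are not known exactly. Their poses are not given: they have to be found in the camera images.
- stand: fixed revolving stand, foot 160 mm across; origin on its turning axis, on the bench. Its plate carries the large steel cover (opening up, 188 mm across, 62 mm deep) and turns very stiffly (1.5 N m), staying put. The angle of plate and cover is random and NOT in this pose: find the slots by touch (or sight).
- stand_seat (a point): on the stand's axis at the large cover's underside, 52 mm above the bench. The large rim, 62 mm above this point, 4 mm thick, 180 mm inside, has four slots 20 mm wide, 14 mm deep, 90 degrees apart; a low boss inside is only 9 mm high. A nested cover's underside is 13 mm above that of the cover it lies in when home, 27 mm while its lugs ride on the rim.
- mid_cover_c (a point): centre of the middle cover: on its axis, 31 mm above its underside, z out of the opening; 62 mm deep, 172 mm across (164 inside), 0.3 kg. Grip it by the round boss inside, on the axis: 42 mm across, top 58 mm above the underside, 40 mm free beside it. Four lugs along its +-x, +-y: 10 mm thick, undersides at 35 mm, tips 102 mm out. Its rim has four 20 x 14 mm slots midway between lugs.
- small_cover_c (a point): centre of the small cover, of the same form (its boss hollow, so it slips over the middle one's): on its axis, 31 mm above its underside, z out of the opening. 62 mm deep, 156 mm across (148 inside), 0.24 kg; boss 58 mm across, top 58 mm above the underside, 30 mm free beside it; four 10 mm lugs along its +-x, +-y, undersides at 35 mm, tips 94 mm out; slots midway between.
- board_a_mid (a point): middle of the top face of a fixed draining board, 200 x 150 mm, 80 mm above the bench, sloping 30 degrees with the low side towards the board's own -x; the point's axes are level. The middle cover lies on it, opening up and tilted 30 degrees to the low side, held by two pegs. It may be left or right.
- board_b_mid (a point): the same for the other board, on which the small cover lies
- bowl: bystander: white bowl, 110 mm across, 50 mm high, origin under its centre
- canister: bystander: steel canister, 68 mm across, 100 mm high, origin under its centre
- pin_center (a point): bystander: centre of the rolling pin, 34 mm thick, 240 mm long, lying across the far side of the bench
- spat: bystander: spatula lying near the robot, about 0.25 m long, pointing away from it
- mould: bystander: carved wooden mould, 60 x 160 x 30 mm, origin under its centre
There are look-alikes about, which are no part of the job. What is shaped like the part that bears mid_cover_c but pink is not meant. Leave any yellow look-alike of the stand alone.

How it is judged:
On the way, in this order (a step that is already met when the one before it is completed fails the run):
1. the middle cover sits level and fully home in the large one (horizontal distance between mid_cover_c and stand_seat below 0.009 m and z of mid_cover_c in the frame of stand_seat between 0.038 and 0.049 m and angle between mid_cover_c's own z axis and vertical below 0.06 rad), for 0.2 s.
2. the small cover sits level and fully home in the middle one (horizontal distance between small_cover_c and mid_cover_c below 0.009 m and z of small_cover_c in the frame of stand_seat between 0.051 and 0.062 m and angle between small_cover_c's own z axis and vertical below 0.06 rad), for 0.2 s.
At the end, for the whole second after the job is handed in: Middle cover home in the large one (centre 38-49 mm over stand_seat, <9 mm off axis), small cover home in the middle one (51-62 mm over stand_seat, <9 mm off the middle's axis), both tilted <0.06 rad; bowl, canister, spatula, mould moved <30 mm, pin <40 mm (all of step 1 and all of step 2 and distance of each of bowl, canister, spat, mould from where it was at the start of the episode below 0.03 m and distance of pin_center from where it was at the start of the episode below 0.04 m); the robot touches nothing.
It fails at once if a cover is forced: over 50 N between the middle cover and the stand with its large cover (contact force between mid_cover and stand above 50 N).
It fails at once if a cover is forced: over 50 N between the small and the middle cover (contact force between small_cover and mid_cover above 50 N).
It fails at once if a bystander is knocked away (distance of any of bowl, canister, mould from where it was at the start of the episode above 0.04 m).
It also fails if it takes over 72 s, if anything falls off the work surface, if the arm or the gripper's body presses on something with over 40 N, if the wrist force passes 120 N, or if a joint passes its speed limit or range.

### The arm

A 6-joint arm with a two-finger parallel gripper is mounted at the origin on the work surface. World frame = base frame: x ahead of the robot, y to its left, z up, the work surface at z = 0. Lengths are in m, angles in rad, forces in N, time in s.
With the tool pointing down it reaches from about 0.3 to 1 m from the base axis. Payload 5.1 kg.
Tool frame: the origin (TCP) lies between the finger pads; the fingertips stand 8 mm ahead of it and the grasp point (between the pads) lies 11 mm behind it; z points along the fingers, y is the line along which they close (so a half turn about z gives the same grasp; the last joint's range is limited). The gripper opens to 95 mm and grips with 3 to 60 N. Pads are 20 mm wide; open, the fingers measure 119 mm over their backs; the gripper's body (75 mm by 180 mm) begins 59 mm behind the grasp point.
Start: joints at [-1.223, 0.124, 1.65, -0, 1.367, -0.083], TCP at [0.271, -0.591, 0.223] pointing down, gripper open.
Joint ranges: [-2.61, 2.61], [-1.02, 2.33], [0.03, 2.71], [-1.35, 4.49], [0.32, 2.68], [-2.91, 2.91]. Speed limits (rad/s): [2.57, 2.57, 3.14, 3.14, 3.14, 3.14].

### API

Orientations are given as a unit quaternion [x, y, z, w].
In Python, from bench import env gives the robot as it stands.
- The arm moves only by the tool servo_tool, never from a script. Its argument "steps" is one flat list of numbers, 5 for each row, row after row: the shift along the world's x, y, z in cm, then the turn about the world's z in degrees, then the closure in counts, from 0 (fully open) to 255 (shut). In form: [x, y, z, yaw, grip, x, y, z, yaw, grip, ...]. A call has 1 to 8 rows; each row shifts and turns the commanded pose from where the row before left it; what a row does not reach is not made up. A row lasts 1/10 s, in which the tool goes at most 50 mm and 8.59 degrees, less where a joint would pass 70% of its speed; a pose out of reach is approached as far as the arm can. A call is refused whole if a number of a shift passes 5 or a number of a turn 8.59, either way. A call with a gripper value outside its range is refused whole. The fingers move at their own pace and stop on an object; "newtons" is the grip in N (left out, the last holds). Time passes only in rows, so rows that do not move let the fingers close. It gives the time, the measured TCP pose, the force, the opening and the grip force at its end, in the units of the state.
- env.read_state(): the state, without advancing time (a new reading comes with each control period).
- env.capture(name): name is "side" or "top"; returns the picture (384x512x3 uint8, red, green, blue); there is no depth.
- env.calibration(name): a dict with "camera_matrix" (3x3 intrinsics, pixels), "xyz" and "rotation" of the camera in the world. Camera axes: x right, y down, z forward; pixel columns grow to the right and rows downward; lengths in m; the calibration is good to about 2 mm. A picture is of the moment at which its call begins. calibration takes no time and is no camera call.
- env.finish_job(): hands the job in; it is judged then, once.
Trained networks look in the newest picture that a camera, given by its name, has taken for a name from the list of things; names that differ only in an ending like _2 or _b are one class to them, and where a whole thing is asked for, a point or a joint stands for the part that bears it (a point fixed in the world has none). Each returns a list of dicts, best first, with "conf" (0 to 1); they miss things now and then, are a little off and sometimes report something else, mostly with a low value. They report only what shows in the picture. A call takes as long as a camera call. They do not tell look-alikes from the thing itself.
- env.trace(camera, query): "region" (384x512 bool, what is visible of it) and "rect" ([left, top, width, height] in pixels, round what is visible of it).
The state is a dict: "t": time; "joint_positions": joint angles; "qvel": joint speeds; "effort": joint torques, N m; "ee_pos": TCP position; "ee_rot": TCP orientation; "wrist_force": force on the tool from outside, world axes, zero at the start; "ft_torque": the same for the moment, N m; "gripper_width": finger opening in m; "gripper_force": force on a finger pad.
Only numpy, scipy, OpenCV 4.12 (cv2) and the standard library are available. Lean on these libraries where they do the work, as an engineer would, in place of code of your own. Each camera call takes 0.05 s, during which the arm holds its last target. There are 200 camera calls.

## Working session

There is one attempt and no reset: what is moved stays moved. The work goes in short steps, Python scripts to look and compute and a tool call to move; the robot and the scene stay as the last step left them, time stands still between calls to the robot, and variables do not carry over. Pictures are saved under pics/ and viewed, at most 10 in all, crops included, and the job is handed in when it is done.

Besides the shell and the picture viewer there is one more tool, called by a JSON object that holds its "api" and its "payload", one argument or row to a line. servo_tool: Moves the arm, as the interface text tells. Its arguments: {"type":"object","properties":{"steps":{"type":"array","items":{"type":"number"}},"newtons":{"type":"number"}},"required":["steps"]}

```bash
mkdir -p pics; ls
python3 - <<'E'
from bench import env
import cv2,numpy as np
for n in("top","side"):
    im=env.capture(n); cv2.imwrite(f"pics/{n}0.png",cv2.resize(im[:,:,::-1],(800,600),interpolation=cv2.INTER_CUBIC))
    c=env.calibration(n);print(n,c)
    for q in("stand","mid_cover_c","small_cover_c","bowl","canister","mould","spat","pin_center"):
        print(q,[(np.round(d["conf"],2),np.round(d["rect"]).tolist()) for d in env.trace(n,q)])
print(env.read_state())
E
```

```text
pics
top {'camera_matrix': array([[385.82266416,   0.        , 254.66186969],
       [  0.        , 385.82266416, 193.01621394],
       [  0.        ,   0.        ,   1.        ]]), 'xyz': array([ 0.43245641, -0.01340301,  1.17533391]), 'rotation': array([-0.70636225,  0.70676104, -0.03091676,  0.02419444])}
stand [(np.float64(0.95), [210.0, 163.0, 67.0, 67.0]), (np.float64(0.72), [348.0, 264.0, 76.0, 73.0])]
mid_cover_c [(np.float64(0.95), [101.0, 261.0, 66.0, 63.0]), (np.float64(0.68), [98.0, 174.0, 64.0, 58.0])]
small_cover_c [(np.float64(0.65), [343.0, 190.0, 69.0, 56.0])]
bowl [(np.float64(0.9), [168.0, 221.0, 42.0, 36.0])]
canister [(np.float64(0.85), [176.0, 106.0, 32.0, 30.0]), (np.float64(0.71), [100.0, 172.0, 64.0, 60.0])]
mould [(np.float64(0.8), [288.0, 116.0, 54.0, 25.0]), (np.float64(0.66), [289.0, 201.0, 27.0, 98.0])]
spat [(np.float64(0.73), [290.0, 200.0, 23.0, 96.0]), (np.float64(0.29), [176.0, 107.0, 30.0, 32.0])]
pin_center []
side {'camera_matrix': array([[416.79061536,   0.        , 244.20611859],
       [  0.        , 416.79061536, 188.13069562],
       [  0.  
[... 870 characters left out ...]
0.9, 'joint_positions': array([-1.22259995e+00,  1.23801989e-01,  1.65029025e+00,  2.58405807e-06,
        1.36750425e+00, -8.25933580e-02]), 'qvel': array([ 0.00117863,  0.00042342,  0.00068074,  0.00109513, -0.00019248,
       -0.00091903]), 'effort': array([-7.03128117e-04, -4.17589688e+01, -3.60231972e+01,  7.74096139e-02,
        4.28066379e-02, -2.44893232e-05]), 'ee_pos': array([ 0.27140776, -0.59061548,  0.22266069]), 'ee_rot': array([ 9.76892130e-01,  2.13732934e-01,  1.00013639e-06, -2.07000193e-06]), 'wrist_force': array([ 0.30375007, -0.18188025,  0.53709251]), 'ft_torque': array([-0.00060273, -0.00132553, -0.00610612]), 'gripper_force': 0.0, 'gripper_width': 0.09503946136795724}
```

View pics/top0.png

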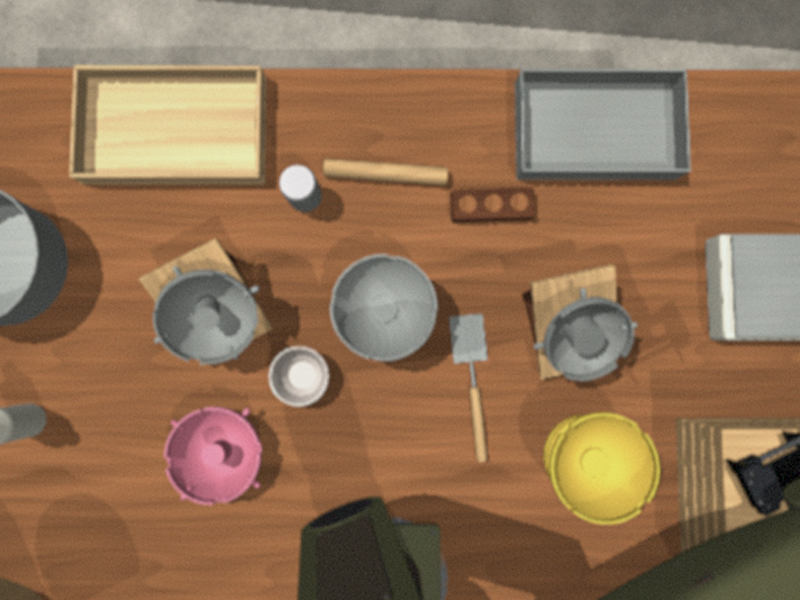

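View pics/side0.png

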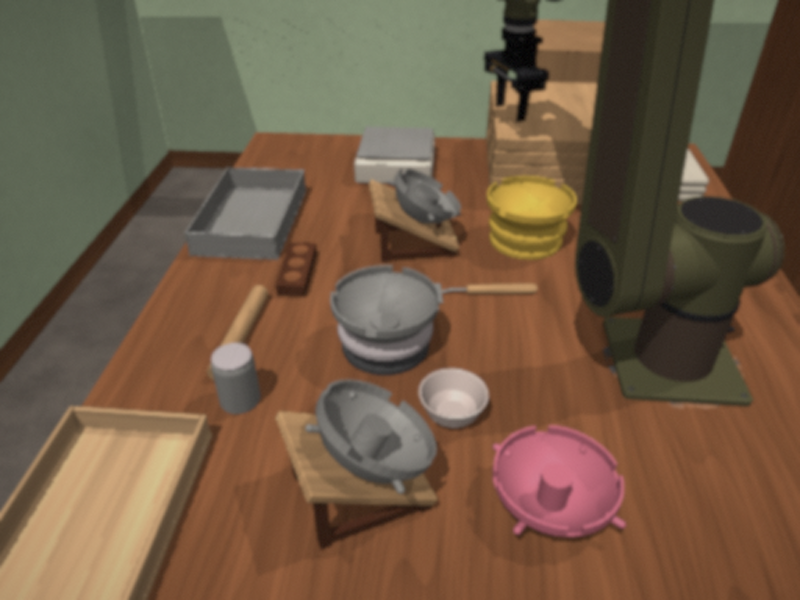

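The top view (800x600 pixels) shows these candidates:
- **Middle cover:** the grey cover on the left board at (205,315). The pink cover at (213,455) lies on the bench and is a decoy.
- **Small cover:** the grey cover on the right board at (588,338).
- **Stand:** the grey one at (384,307). The yellow one at (604,467) is a decoy.

I'll enlarge these before reaching for anything.

```bash
cat > h.py <<'E'
import numpy as np,cv2
from scipy.spatial.transform import Rotation as R
from bench import env
def proj(cam,P):
    c=env.calibration(cam);p=R.from_quat(c["rotation"]).inv().apply(np.atleast_2d(P)-c["xyz"])
    q=p@np.array(c["camera_matrix"]).T
    return q[:,:2]/q[:,2:]
def ray(cam,uv):
    c=env.calibration(cam);d=np.linalg.inv(c["camera_matrix"])@[*uv,1]
    return np.array(c["xyz"]),R.from_quat(c["rotation"]).apply(d)
def atz(cam,uv,z):
    o,d=ray(cam,uv);return o+d*(z-o[2])/d[2]
def tiles(specs,fn,s=4):
    out=np.zeros((600,800,3),np.uint8)
    for i,(cam,im,u,v) in enumerate(specs):
        w,h=400//s,300//s
        t=cv2.resize(im[v-h//2:v-h//2+h,u-w//2:u-w//2+w,::-1],(400,300),interpolation=cv2.INTER_CUBIC)
        for k in range(0,h,10):cv2.putText(t,str(v-h//2+k),(0,k*s+4),0,.3,(0,255,255))
        for k in range(0,w,10):cv2.putText(t,str(u-w//2+k),(k*s-6,296),0,.3,(0,255,255))
        out[i//2*300:i//2*300+300,i%2*400:i%2*400+400]=t
    cv2.imwrite(fn,out)
E
python3 - <<'E'
from h import *
T=env.capture("top");S=env.capture("side")
np.savez("im0.npz",T=T,S=S)
tiles([("t",T,131,203),("t",T,377,217),("t",T,245,197),("s",S,246,192)],"pics/a.png")
tiles([("s",S,240,278),("s",S,272,128)],"pics/b.png")
E
```

```text
(no output)
```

View pics/a.png

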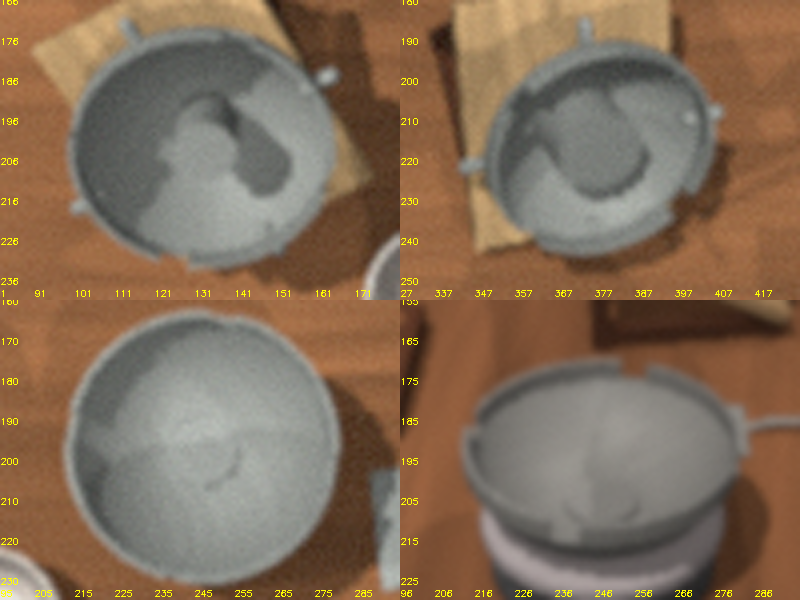

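View pics/b.png

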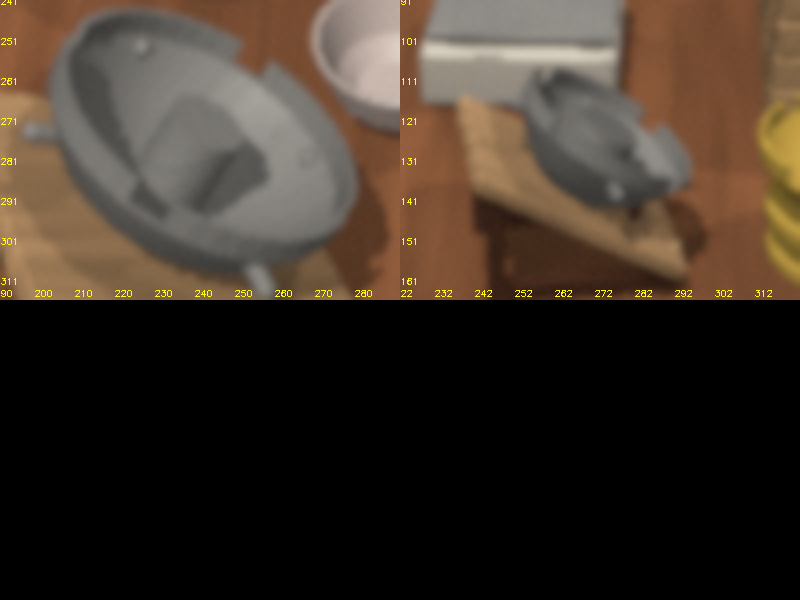

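```bash
cat > fit.py <<'E'
from h import *
from scipy.optimize import differential_evolution,minimize
K=4
th=np.linspace(0,2*np.pi,60,endpoint=False)
def circ(r,z):return np.c_[r*np.cos(th),r*np.sin(th),0*th+z]
def parts(rr,tip,rb):
    out=[np.r_[circ(rr,31),circ(rr,10),circ(rb,-31)]]
    for a in range(4):
        B=np.array([[x,y,z] for x in(rr-8,tip) for y in(-5,5) for z in(4,14)],float)
        out.append(R.from_euler("z",90*a,degrees=True).apply(B))
    return [p/1000 for p in out]
def pose(p):  # x,y,z, psi = direction of low side, spin
    psi=p[3];ax=np.array([-np.sin(psi),np.cos(psi),0])
    return R.from_rotvec(ax*p[5])*R.from_euler("z",p[4])
def mask(cam,p,ps,win):
    l,t,w,h=win;m=np.zeros((h*K,w*K),np.uint8);r=pose(p)
    for q in ps:
        uv=(proj(cam,r.apply(q)+p[:3])-[l-.5,t-.5])*K
        cv2.fillConvexPoly(m,cv2.convexHull(uv.astype(np.float32)).astype(np.int32),1)
    return m
def fit(ps,views,bounds):
    tgt=[]
    for cam,reg in views:
        x,y,w,h=cv2.boundingRect(reg.astype(np.uint8));win=(x-12,y-12,w+24,h+24)
        m=reg[win[1]:win[1]+win[3],win[0]:win[0]+win[2]].astype(np.float32)
        tgt.append((cam,win,cv2.resize(m,None,fx=K,fy=K,interpolation=cv2.INTER_LINEAR)>.5))
    def cost(p):
        return sum((mask(c,p,ps,w)!=m).sum()/m.sum() for c,w,m in tgt)
    r=differential_evolution(cost,bounds,popsize=10,maxiter=60,seed=1,polish=False)
    r=minimize(cost,r.x,method="Nelder-Mead",options=dict(initial_simplex=r.x+np.r_[[np.zeros(6)],np.diag([.003,.003,.003,.05,.05,.03])]))
    return r
E
python3 - <<'E'
from fit import *
for n in("top","side"):env.capture(n)
def near(cam,q,u,v):
    b=[d for d in env.trace(cam,q) if abs(d["rect"][0]+d["rect"][2]/2-u)<15 and abs(d["rect"][1]+d["rect"][3]/2-v)<15]
    return b[0]["region"] if b else None
for nm,rr,tip,rb,ct,cs in(("mid_cover_c",86,102,55,(130,203),(236,279)),("small_cover_c",78,94,50,(377,218),(273,124))):
    vs=[(c,near(c,nm,*uv)) for c,uv in(("top",ct),("side",cs))];vs=[v for v in vs if v[1] is not None]
    x,y,_=atz("top",ct,.13)
    for psi0 in (np.pi,):
        r=fit(parts(rr,tip,rb),vs,[(x-.03,x+.03),(y-.03,y+.03),(.09,.16),(psi0-1.6,psi0+1.6),(-.8,.8),(.5,.55)])
        p=r.x;print(nm,len(vs),round(r.fun,3),np.round(p,4),"psi,spin deg",np.degrees(p[3:6]).round(1))
        rt=pose(p);print(" boss top",np.round(p[:3]+rt.apply([0,0,.027]),4),"lugs top px",[np.round(proj("top",p[:3]+rt.apply([tip*.001*np.cos(a),tip*.001*np.sin(a),.009]))[0],1).tolist() for a in np.arange(4)*np.pi/2],
          "boss px",proj("top",p[:3]+rt.apply([0,0,.027]))[0].round(1),proj("side",p[:3]+rt.apply([0,0,.027]))[0].round(1))
# stand
for c,uv in(("top",(243,196)),("side",(249,206))):
    g=near(c,"stand",*uv); x,y,w,h=cv2.boundingRect(g.astype(np.uint8));print("stand",c,x,y,w,h,atz(c,(x+w/2-.5,y+h/2-.5),.114))
E
```

```text
Traceback (most recent call last):
  File "fit.py", line 29, in fit
    r=differential_evolution(cost,bounds,popsize=10,maxiter=60,seed=1,polish=False)
  File "fit.py", line 28, in cost
    return sum((mask(c,p,ps,w)!=m).sum()/m.sum() for c,w,m in tgt)
  File "fit.py", line 28, in <genexpr>
    return sum((mask(c,p,ps,w)!=m).sum()/m.sum() for c,w,m in tgt)
                ~~~~^^^^^^^^^^
  File "fit.py", line 18, in mask
    uv=(proj(cam,r.apply(q)+p[:3])-[l-.5,t-.5])*K
        ~~~~^^^^^^^^^^^^^^^^^^^^^^
  File "h.py", line 5, in proj
    c=env.calibration(cam);p=R.from_quat(c["rotation"]).inv().apply(np.atleast_2d(P)-c["xyz"])
ValueError: time passes only in moves, steps and waits
```

```bash
sed -i 's/env.calibration(cam)/CAL[cam]/; s/^def proj/CAL={n:env.calibration(n) for n in("top","side")}\ndef proj/' h.py
cat > meas.py <<'E'
from fit import *
for n in("top","side"):env.capture(n)
def near(cam,q,u,v):
    b=[d for d in env.trace(cam,q) if abs(d["rect"][0]+d["rect"][2]/2-u)<15 and abs(d["rect"][1]+d["rect"][3]/2-v)<15]
    return b[0]["region"] if b else None
G={}
for nm,ct,cs in(("mid_cover_c",(130,203),(236,279)),("small_cover_c",(377,218),(273,124)),("stand",(243,196),(249,206))):
    for c,uv in(("top",ct),("side",cs)):
        g=near(c,nm,*uv)
        if g is not None:G[nm+" "+c]=g
        else:print("missing",nm,c)
np.savez("reg.npz",**G)
for nm,rr,tip,rb,ct in(("mid_cover_c",86,102,55,(130,203)),("small_cover_c",78,94,50,(377,218))):
    vs=[(c,G[nm+" "+c]) for c in("top","side") if nm+" "+c in G]
    x,y,_=atz("top",ct,.13)
    r=fit(parts(rr,tip,rb),vs,[(x-.03,x+.03),(y-.03,y+.03),(.09,.16),(np.pi-1.6,np.pi+1.6),(-.8,.8),(.5,.55)])
    p=r.x;print(nm,len(vs),round(r.fun,3),np.round(p,4),"psi,spin deg",np.degrees(p[3:6]).round(1))
    rt=pose(p);f=lambda c,q:proj(c,p[:3]+rt.apply(q)).round(1).tolist()
    L=[[tip*.001*np.cos(a),tip*.001*np.sin(a),.009] for a in np.arange(4)*np.pi/2]
    print(" boss top",np.round(p[:3]+rt.apply([0,0,.027]),4),"lugs",f("top",L),f("side",L),"boss px",f("top",[0,0,.027]),f("side",[0,0,.027]))
for c in("top","side"):
    if "stand "+c in G:
        x,y,w,h=cv2.boundingRect(G["stand "+c].astype(np.uint8));print("stand",c,x,y,w,h,atz(c,(x+w/2-.5,y+h/2-.5),.114))
E
time timeout 300 python3 meas.py
```

```text
missing small_cover_c top
mid_cover_c 2 0.128 [0.4967 0.3154 0.1072 3.7141 0.4812 0.574 ] psi,spin deg [212.8  27.6  32.9]
 boss top [0.4844 0.3074 0.1298] lugs [[111.7, 170.8], [98.1, 219.0], [150.8, 229.0], [165.6, 183.9]] [[198.1, 270.4], [259.5, 312.7], [275.9, 282.6], [222.9, 247.0]] boss px [[132.3, 204.0]] [[243.5, 270.4]]
small_cover_c 1 0.068 [ 0.4593 -0.384   0.0913  3.4476  0.4107  0.5472] psi,spin deg [197.5  23.5  31.4]
 boss top [ 0.4459 -0.3882  0.1144] lugs [[377.2, 187.3], [353.0, 228.0], [390.5, 240.5], [415.3, 202.0]] [[250.5, 116.6], [282.3, 139.9], [293.2, 133.9], [263.7, 112.4]] boss px [[387.1, 218.1]] [[275.3, 121.2]]
stand top 212 163 67 68 [0.50573667 0.00310575 0.114     ]
stand side 211 170 71 71 [0.50235303 0.07237407 0.114     ]
real	0m7.540s
user	0m4.940s
sys	0m0.113s
```

```bash
cat > m2.py <<'E'
from fit import *
from scipy.optimize import least_squares
def lsq(obs,x0,z=None):
    def P(q): return np.r_[q[:2],q[4] ,q[2],q[3],np.pi/6]
    def f(q):
        p=P(q);r=pose(p)
        return np.r_[np.concatenate([proj(c,p[:3]+r.apply(np.array(a)/1000))[0]-uv for c,a,uv in obs]),(q[4]-.107)/.003]
    return min((least_squares(f,[*x0[:2],psi,s,.107]) for psi in x0[2] for s in np.radians([-30,0,30,60])),key=lambda r:r.cost),P
def lug(t,k,z=9):a=k*np.pi/2;return [t*np.cos(a),t*np.sin(a),z]
m=[("top",lug(102,0),(111.7,171.5)),("top",lug(102,1),(99.5,218.5)),("top",lug(102,3),(164.8,184.3)),
   ("side",lug(102,0),(197,273.5)),("side",lug(102,1),(257,313)),("top",[0,0,27],(132.2,204))]
# small: lug 0 = top of picture, 1 = left, 3 = right
s=[("top",lug(94,0),(373.5,184.3)),("top",lug(94,1),(342,221.5)),("top",lug(94,3),(407,207.8)),("side",lug(94,1),(275.8,139))]
for nm,o,x0,rr,tip in(("mid",m,(.497,.315,[3.7]),86,102),("small",s,(.46,-.36,[2.8,3.4]),78,94)):
    r,P=lsq(o,x0);p=P(r.x);rt=pose(p);print(nm,r.cost.round(2),p[:3].round(4),"psi,spin",np.degrees(p[3:5]).round(1),"res",r.fun.round(1))
    print(" boss top",(p[:3]+rt.apply([0,0,.027])).round(4),proj("top",p[:3]+rt.apply([0,0,.027])).round(1),proj("side",p[:3]+rt.apply([0,0,.027])).round(1))
C=np.array([.5057,.0031])
for off in(0,):
    c=np.c_[C[0]+.094*np.cos(th),C[1]+.094*np.sin(th),0*th+.114]
    for cam in("top","side"):
        u=proj(cam,c);print(cam,u.min(0).round(1),u.max(0).round(1))
for uv in((254,172),(213.5,188.7),(237.7,213)):
    q=atz("side",uv,.107)[:2]-C;print(uv,np.hypot(*q).round(4),np.degrees(np.arctan2(q[1],q[0])).round(1)%90)
E
python3 m2.py
```

```text
mid 4.08 [0.4974 0.3139 0.1067] psi,spin [207.6  27.8] res [-0.1 -1.3 -0.5 -0.1  1.  -0.5  0.  -0.9  1.6  1.2  0.  -0.4 -0.1]
 boss top [0.4854 0.3076 0.1301] [[132.2 203.6]] [[243.1 270.3]]
small 0.56 [ 0.4602 -0.3523  0.1068] psi,spin [194.8  11. ] res [ 0.4 -0.5 -0.5 -0.1  0.1 -0.   0.7  0.1 -0.1]
 boss top [ 0.4471 -0.3558  0.1302] [[377.3 217.6]] [[274.7 121.5]]
top [210.9 162.7] [279.1 230.8]
side [212.5 169.2] [282.2 211.2]
(254, 172) 0.0915 83.2
(213.5, 188.7) 0.093 88.7
(237.7, 213) 0.0956 80.7
```

The crops confirm the choice: the middle cover's boss top is at (132,204) in the top view and the small one's is at (377,218). The stand is centred at (0.506, 0.003), and its slots are at roughly 84° (mod 90). I'm moving now.

{"api": "servo_tool", "payload": {
  "steps": [1.1,4.7,0.4,0.4,80,1.1,4.7,0.4,0.4,80,1.1,4.7,0.4,0.4,80,1.1,4.7,0.4,0.4,80,1.1,4.7,0.4,0.4,80,1.1,4.7,0.4,0.4,80,1.1,4.7,0.4,0.4,80,1.1,4.7,0.4,0.1,80],
  "newtons": 15
}}

```text
t: 2.4
ee_pos: [0.3594, -0.2128, 0.2551]
ee_rot: [0.971, 0.238, 0.0, 0.0]
wrist_force: [0.6, -0.8, 0.1]
gripper_width: 0.0652
gripper_force: 0.0
```

```bash
cat > slot.py <<'E'
from h import *
d=np.load("im0.npz");C=np.array([.5057,.0031])
A=np.radians(np.arange(0,360,1.))
tot=0
for cam,key in(("top","T"),("side","S")):
    g=cv2.cvtColor(d[key],cv2.COLOR_RGB2LAB).astype(np.float32)
    for r,z in((.092,.113),(.092,.107)):
        P=np.c_[C[0]+r*np.cos(A),C[1]+r*np.sin(A),0*A+z];u=proj(cam,P).astype(np.float32)
        v=cv2.remap(g,u[:,0].copy(),u[:,1].copy(),cv2.INTER_LINEAR)[:,0]
        sm=lambda n,a:cv2.blur(np.vstack([a]*3),(1,n))[360:720]
        dv=np.linalg.norm(sm(9,v)-sm(41,v),axis=1)
        q=dv.reshape(4,90).sum(0);print(cam,z,"best",q.argsort()[::-1][:6],"per quadrant peaks",[ (int(i),round(float(dv[i]),1)) for i in range(360) if dv[i]==dv[np.arange(i-12,i+13)%360].max() and dv[i]>6])
E
python3 slot.py
```

```text
top 0.113 best [83 84 78 82 79 77] per quadrant peaks [(167, 6.9), (263, 7.5)]
top 0.107 best [78 79 77 80 76 82] per quadrant peaks [(167, 7.0), (263, 6.5), (348, 7.1)]
side 0.113 best [80 79 81 88 78 87] per quadrant peaks [(79, 6.6), (153, 9.0), (169, 7.2), (201, 11.2), (263, 16.2), (359, 14.8)]
side 0.107 best [82 83 81 84 80 85] per quadrant peaks [(79, 18.5), (155, 13.6), (186, 10.7), (217, 6.4), (263, 16.5), (354, 17.2)]
```

{"api": "servo_tool", "payload": {
  "steps": [1.2,4.7,0,0,80,1.2,4.7,0,0,80,1.2,4.7,0,0,80,1.2,4.7,0,0,80,1.2,4.7,0,0,80,1.2,4.7,0,0,80,1.2,4.7,0,0,80,1.2,4.7,0,0,80]
}}

```text
t: 3.2
ee_pos: [0.4555, 0.1636, 0.2551]
ee_rot: [0.971, 0.239, 0.001, 0.0]
wrist_force: [0.5, 0.1, -0.1]
gripper_width: 0.0651
gripper_force: 0.0
```

{"api": "servo_tool", "payload": {
  "steps": [1.2,4.7,0,0,80,1.2,4.7,0,0,80,1.1,4.7,-1,0,80,0,0.6,-3,0,80,0,0,-3,0,80,0,0,0,0,80]
}}

```text
t: 3.8
ee_pos: [0.4874, 0.3075, 0.1792]
ee_rot: [0.971, 0.239, -0.005, 0.001]
wrist_force: [-0.5, -0.4, -0.8]
gripper_width: 0.0649
gripper_force: 0.0
```

{"api": "servo_tool", "payload": {
  "steps": [0.2,0.2,-2,0,80,0.1,0.1,-2,0,80,0,0,-1,0,80,0,0,-1,0,80,0,0,-1,0,80,0,0,0,0,80]
}}

```text
t: 4.4
ee_pos: [0.4928, 0.3109, 0.1137]
ee_rot: [0.971, 0.238, -0.001, 0.0]
wrist_force: [-0.2, 0.0, 0.1]
gripper_width: 0.0652
gripper_force: 0.0
```

{"api": "servo_tool", "payload": {
  "steps": [-0.2,0,-0.4,0,80,0,0,0,0,140,0,0,0,0,255,0,0,0,0,255,0,0,0,0,255,0,0,0,0,255],
  "newtons": 15
}}

```text
t: 5.0
ee_pos: [0.4916, 0.3114, 0.1111]
ee_rot: [0.971, 0.238, 0.0, -0.0]
wrist_force: [-1.0, -0.2, 1.7]
gripper_width: 0.0419
gripper_force: 15.0
```

{"api": "servo_tool", "payload": {
  "steps": [0,0,0.5,0,255,0,0,1,0,255,0,0,1.5,0,255,0,0,2,0,255,0,0,3,0,255,0,0,3,0,255,0,0,0,0,255,0,0,0,0,255]
}}

```text
t: 5.8
ee_pos: [0.4917, 0.3116, 0.2215]
ee_rot: [0.971, 0.238, 0.001, -0.0]
wrist_force: [-0.2, -0.5, -4.6]
gripper_width: 0.0418
gripper_force: 15.0
```

Run:
```python
from h import *
S=env.capture("side");T=env.capture("top")
tiles([("s",S,235,240),("t",T,131,203)],"pics/c.png",2)
print(env.read_state()["ft_torque"],env.read_state()["wrist_force"])
```

```text
[ 0.00765608  0.01922757 -0.02101025] [-0.88016052  1.48954794 -3.23634071]
```

View pics/c.png

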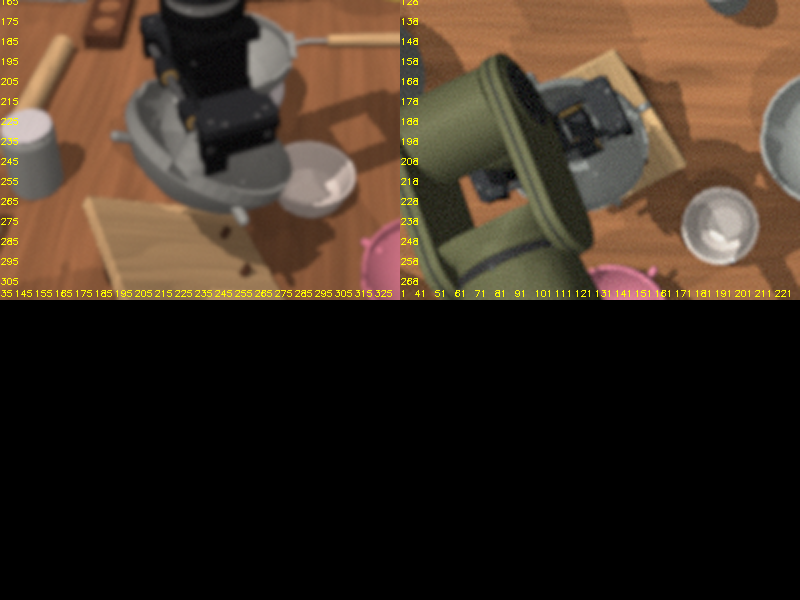

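{"api": "servo_tool", "payload": {
  "steps": [0.2,-3.9,0.5,-4.6,255,0.2,-3.9,0.5,-4.6,255,0.2,-3.9,0,-4.6,255,0.2,-3.9,0,-4.6,255,0.2,-3.9,0,-4.6,255,0.2,-3.9,0,-4.6,255,0.2,-3.9,0,-4.6,255,0,-3.5,0,-4.6,255]
}}

```text
t: 6.7
ee_pos: [0.5042, 0.0017, 0.2281]
ee_rot: [0.997, -0.082, -0.002, 0.0]
wrist_force: [0.4, 0.0, -2.5]
gripper_width: 0.0419
gripper_force: 15.0
```

{"api": "servo_tool", "payload": {
  "steps": [0,0,0,0,255,0,0,0,0,255],
  "newtons": 3
}}

```text
t: 6.9
ee_pos: [0.5045, 0.003, 0.2286]
ee_rot: [0.997, -0.081, -0.002, -0.0]
wrist_force: [1.1, 0.3, -3.5]
gripper_width: 0.042
gripper_force: 3.0
```

Run:
```python
from h import *
S=env.capture("side");s=env.read_state();print(s["ee_pos"],s["ft_torque"],s["wrist_force"],s["gripper_width"])
tiles([("s",S,246,170)],"pics/d0.png",3)
cv2.imwrite("pics/d.png",cv2.imread("pics/d0.png")[:300,:400])
```

```text
[0.5046084  0.00371338 0.22894268] [0.06857564 0.0431865  0.03102595] [ 0.05578527 -0.06203828 -2.98879676] 0.04196989983158028
```

View pics/d.png

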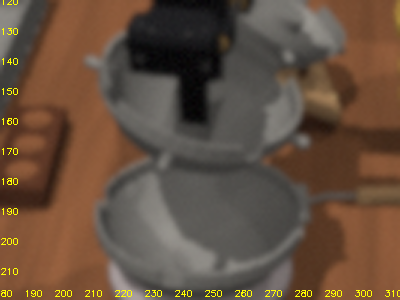

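The cover is over the stand but still tilted about 25°, with its low side towards −x (lugs at about (210,140) and (280,167)). I'll level it against the rim, shifting it so the low lug lands on the rim rather than inside it.

{"api": "servo_tool", "payload": {
  "steps": [-0.6,0,-1,7.5,255,-0.6,-0.1,-1.5,7.5,255,0,0,-1.5,0,255,0,0,-1,0,255,0,0,-0.5,0,255,0,0,0,0,255],
  "newtons": 6
}}

```text
t: 7.55
ee_pos: [0.493, 0.0028, 0.1746]
ee_rot: [0.999, 0.05, -0.001, -0.0]
wrist_force: [0.5, -0.2, -3.3]
gripper_width: 0.0415
gripper_force: 6.0
```

{"api": "servo_tool", "payload": {
  "steps": [0.1,0,-0.4,0,255,0.1,0,-0.4,0,255,0.1,0,-0.3,0,255,0.1,0,-0.3,0,255,0,0,0,0,255]
}}

```text
t: 8.05
ee_pos: [0.4972, 0.0023, 0.1611]
ee_rot: [0.999, 0.05, -0.0, -0.0]
wrist_force: [-0.9, 0.6, -2.6]
gripper_width: 0.0415
gripper_force: 6.0
```

{"api": "servo_tool", "payload": {
  "steps": [0.1,0,-0.3,0,255,0.1,0,-0.3,0,255,0.1,0,-0.3,0,255,0.1,0,-0.3,0,255,0.1,0,-0.3,0,255,0,0,0,0,255]
}}

```text
t: 8.65
ee_pos: [0.5021, 0.0024, 0.146]
ee_rot: [0.999, 0.05, -0.001, -0.0]
wrist_force: [-0.2, 0.4, -3.4]
gripper_width: 0.0418
gripper_force: 6.0
```

Run:
```python
from h import *
S=env.capture("side");s=env.read_state();print(s["ee_pos"],s["ft_torque"],s["wrist_force"],s["gripper_width"])
tiles([("s",S,246,185)],"pics/d0.png",3)
cv2.imwrite("pics/e.png",cv2.imread("pics/d0.png")[:300,:400])
```

```text
[0.50223713 0.00241247 0.14627308] [-0.0273035   0.06609057 -0.00406631] [ 0.1405622   0.56413833 -2.94680752] 0.04144231397221777
```

View pics/e.png

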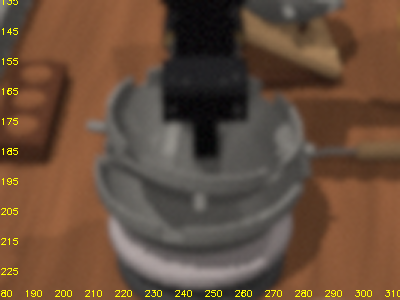

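It has nearly levelled, with the left lug at (211,177) and the rim about even. I'll keep lowering.

{"api": "servo_tool", "payload": {
  "steps": [0.1,0,-0.4,0,255,0.1,0,-0.4,0,255,0.1,0.1,-0.3,0,255,0,0,-0.3,0,255,0,0,-0.3,0,255,0,0,-0.3,0,255,0,0,0,0,255]
}}

```text
t: 9.4
ee_pos: [0.5051, 0.0034, 0.1261]
ee_rot: [0.999, 0.05, -0.0, -0.0]
wrist_force: [-0.6, 0.2, -2.3]
gripper_width: 0.042
gripper_force: 6.0
```

{"api": "servo_tool", "payload": {
  "steps": [0,0,-0.2,0,255,0,0,-0.2,0,255,0,0,-0.2,0,255,0,0,-0.2,0,255,0,0,-0.1,0,255,0,0,0,0,255]
}}

```text
t: 10.0
ee_pos: [0.5075, 0.0035, 0.1207]
ee_rot: [0.999, 0.05, 0.002, -0.0]
wrist_force: [-1.5, 2.0, 7.6]
gripper_width: 0.0421
gripper_force: 6.0
```

{"api": "servo_tool", "payload": {
  "steps": [0,0,0.1,0,80,0,0,0,0,80,0,0,0,0,80,0,0,0,0,200,0,0,0,0,255,0,0,0,0,255,0,0,0,0,255],
  "newtons": 8
}}

```text
t: 10.7
ee_pos: [0.5053, 0.0034, 0.1185]
ee_rot: [0.999, 0.05, -0.0, -0.0]
wrist_force: [0.0, 0.3, -0.2]
gripper_width: 0.042
gripper_force: 8.0
```

Run:
```python
from h import *
S=env.capture("side");T=env.capture("top");s=env.read_state();print(s["ee_pos"],s["ft_torque"],s["wrist_force"],s["gripper_width"])
tiles([("s",S,246,192),("t",T,245,197)],"pics/d0.png",4)
cv2.imwrite("pics/f.png",cv2.imread("pics/d0.png")[:300])
```

```text
[0.50530585 0.00343556 0.11850696] [ 0.06006622  0.01697936 -0.00891342] [-0.04367602 -0.22475055 -0.02302997] 0.04206185627660124
```

View pics/f.png

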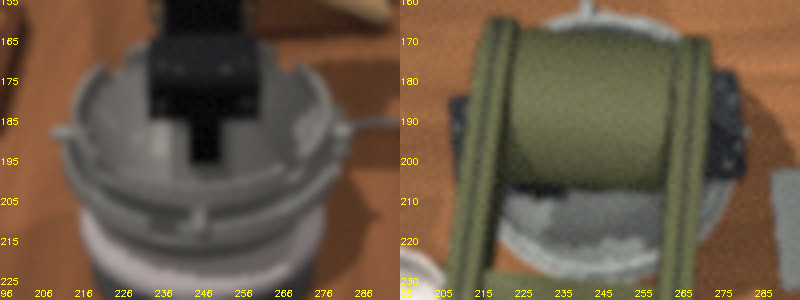

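{"api": "servo_tool", "payload": {
  "steps": [0,0,-0.1,0,255,0,0,-0.1,-2,255,0,0,0,-2,255,0,0,0,-2,255,0,0,0,-2,255,0,0,0,0,255],
  "newtons": 25
}}

```text
t: 11.4
ee_pos: [0.5067, 0.0033, 0.1182]
ee_rot: [1.0, -0.02, 0.002, 0.0]
wrist_force: [0.3, -0.1, 5.4]
gripper_width: 0.0418
gripper_force: 25.0
```

{"api": "servo_tool", "payload": {
  "steps": [0,0,0,-1.5,255,0,0,0,-1.5,255,0,0,0,0,255]
}}

```text
t: 11.7
ee_pos: [0.5048, 0.0034, 0.1157]
ee_rot: [0.999, -0.046, -0.001, -0.0]
wrist_force: [0.1, -0.2, 0.0]
gripper_width: 0.0415
gripper_force: 25.0
```

{"api": "servo_tool", "payload": {
  "steps": [0,0,0,-1.5,255,0,0,0,-1.5,255,0,0,0,0,255]
}}

```text
t: 12.0
ee_pos: [0.5046, 0.0034, 0.1157]
ee_rot: [0.997, -0.072, -0.001, -0.0]
wrist_force: [0.1, 0.1, -3.5]
gripper_width: 0.0419
gripper_force: 25.0
```

{"api": "servo_tool", "payload": {
  "steps": [0,0,-0.2,0,255,0,0,-0.2,0,255,0,0,-0.2,0,255,0,0,-0.2,0,255,0,0,0,0,255]
}}

```text
t: 12.5
ee_pos: [0.5051, 0.0034, 0.1081]
ee_rot: [0.997, -0.072, -0.0, -0.0]
wrist_force: [-0.0, 0.9, -2.3]
gripper_width: 0.0416
gripper_force: 25.0
```

{"api": "servo_tool", "payload": {
  "steps": [0,0,-0.15,0,255,0,0,-0.15,0,255,0,0,-0.1,0,255,0,0,-0.1,0,255,0,0,0,0,255]
}}

```text
t: 13.0
ee_pos: [0.5056, 0.0034, 0.1045]
ee_rot: [0.997, -0.072, 0.0, 0.0]
wrist_force: [-3.1, 0.4, 2.6]
gripper_width: 0.0417
gripper_force: 25.0
```

{"api": "servo_tool", "payload": {
  "steps": [0,0,0.1,0,80,0,0,0,0,80,0,0,0,0,70,0,0,2,0,70,0,0,4,0,60,0,0,4,0,54,0,0,4,0,54,0,0,0,0,54]
}}

```text
t: 13.8
ee_pos: [0.509, 0.0031, 0.2523]
ee_rot: [0.997, -0.072, 0.007, 0.0]
wrist_force: [0.8, 0.3, 0.7]
gripper_width: 0.0749
gripper_force: 0.0
```

{"api": "servo_tool", "payload": {
  "steps": [-0.6,-4.4,0,2.9,54,-0.6,-4.4,0,2.9,54,-0.6,-4.4,0,2.9,54,-0.7,-4.5,0,2.9,54,-0.7,-4.5,0,2.9,54,-0.7,-4.5,0,2.9,54,-0.7,-4.5,0,2.9,54,-0.7,-4.5,0,2.8,54]
}}

```text
t: 14.6
ee_pos: [0.4517, -0.3554, 0.2439]
ee_rot: [0.991, 0.13, -0.0, -0.0]
wrist_force: [1.3, -0.4, 0.8]
gripper_width: 0.0751
gripper_force: 0.0
```

Run:
```python
from h import *
S=env.capture("side");T=env.capture("top");s=env.read_state();print(s["ee_pos"],s["ee_rot"],s["t"])
tiles([("s",S,246,192),("t",T,245,197),("s",S,273,115),("t",T,377,217)],"pics/g.png",4)
```

```text
[ 0.45096303 -0.35783572  0.24356299] [ 9.91895424e-01  1.27055156e-01 -6.18589077e-04  2.67683629e-04] 14.7
```

View pics/g.png

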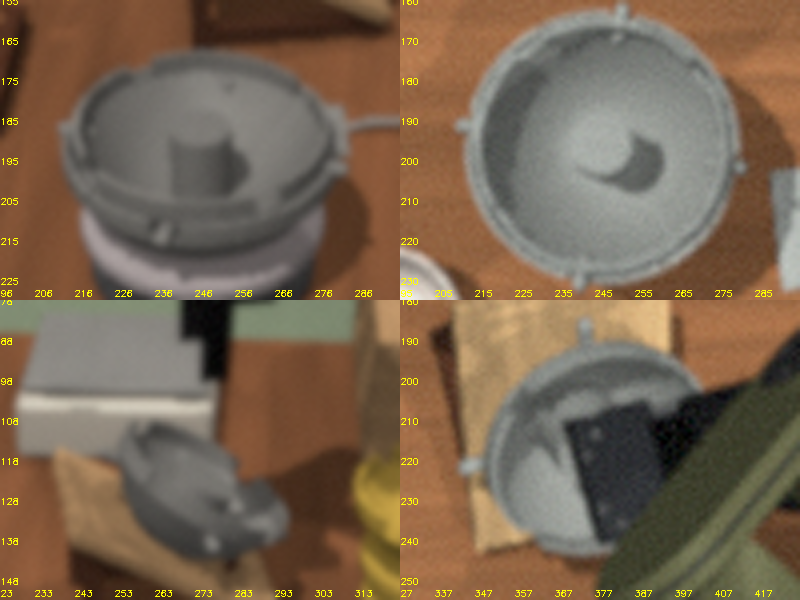

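The middle cover is home and level, with its lug tips at top-view pixels (250.5,163), (240.5,230), (211,191.5) and (279.5,201.7), all in the slots. The small cover hasn't moved. Descending on it now.

{"api": "servo_tool", "payload": {
  "steps": [0.1,0.3,-3,0,54,0,0,-3,0,54,0,0,-3,0,54,0,0,-1.5,0,54,0,0,-1,0,54,0,0,-1,0,54,0,0,0,0,54]
}}

```text
t: 15.4
ee_pos: [0.4533, -0.3502, 0.119]
ee_rot: [0.992, 0.13, -0.0, -0.0]
wrist_force: [-1.0, 0.4, 0.6]
gripper_width: 0.0746
gripper_force: 0.0
```

Run:
```python
from h import *
P=[atz("top",uv,.105)[:2] for uv in((250.5,163.2),(240.5,230.2),(210.8,191.5),(279.5,201.7))]
c=(P[0]+P[1])/2;d=(P[2]+P[3])/2;print(c,d,[np.degrees(np.arctan2(*(p-(c+d)/2)[::-1])).round(1) for p in P])
```

```text
[0.50644444 0.00176012] [0.50608196 0.0028463 ] [np.float64(-8.7), np.float64(171.9), np.float64(81.7), np.float64(-98.6)]
```

{"api": "servo_tool", "payload": {
  "steps": [-0.1,-0.3,-0.5,0,54,0,0,-0.3,0,54,0,0,0,0,100,0,0,0,0,255,0,0,0,0,255,0,0,0,0,255,0,0,0,0,255],
  "newtons": 12
}}

```text
t: 16.1
ee_pos: [0.4525, -0.3539, 0.1121]
ee_rot: [0.992, 0.13, 0.0, 0.0]
wrist_force: [-0.8, 0.5, 0.7]
gripper_width: 0.0585
gripper_force: 11.9
```

{"api": "servo_tool", "payload": {
  "steps": [0,0,0.5,0,255,0,0,1,0,255,0,0,1.5,0,255,0,0,2,0,255,0,0,3,0,255,0,0,3,0,255,0,0,2,0,255,0,0,0,0,255]
}}

```text
t: 16.9
ee_pos: [0.4541, -0.3551, 0.2474]
ee_rot: [0.992, 0.13, 0.003, 0.003]
wrist_force: [-0.6, -0.0, -2.9]
gripper_width: 0.0585
gripper_force: 11.8
```

{"api": "servo_tool", "payload": {
  "steps": [0.6,4.4,0,5.1,255,0.6,4.4,0,5.1,255,0.6,4.4,0,5.1,255,0.6,4.4,0,5.1,255,0.6,4.4,0,5.1,255,0.6,4.4,0,5.1,255,0.6,4.4,0,5.1,255,0.4,3.9,0,4.9,255]
}}

```text
t: 17.7
ee_pos: [0.4977, -0.0044, 0.2406]
ee_rot: [0.884, 0.467, -0.0, -0.0]
wrist_force: [0.1, -0.2, -2.6]
gripper_width: 0.0588
gripper_force: 11.8
```

{"api": "servo_tool", "payload": {
  "steps": [0,0,0,0,255,0,0,0,0,255,0,0,-1,0,255,0,0,-1,0,255,0,0,-1,0,255,0,0,0,0,255],
  "newtons": 4
}}

```text
t: 18.3
ee_pos: [0.4969, -0.0072, 0.2086]
ee_rot: [0.885, 0.465, -0.002, -0.001]
wrist_force: [-0.1, 0.0, -3.5]
gripper_width: 0.0578
gripper_force: 4.0
```

Run:
```python
from h import *
S=env.capture("side");s=env.read_state();print(s["ee_pos"],s["ee_rot"],s["wrist_force"],s["gripper_width"])
tiles([("s",S,246,165)],"pics/d0.png",3)
cv2.imwrite("pics/h.png",cv2.imread("pics/d0.png")[:300,:400])
```

```text
[ 0.49748652 -0.00715114  0.20986827] [ 8.85359710e-01  4.64904046e-01 -1.27946865e-03 -8.80105105e-04] [ 0.02342666 -0.57591268 -2.21060159] 0.05827018016598442
```

View pics/h.png

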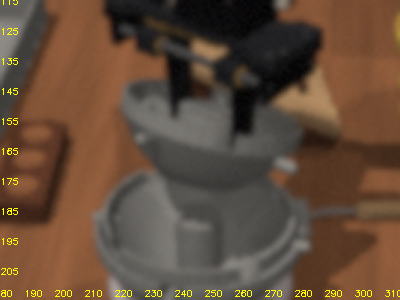

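Ten pictures have been viewed, so from here I'll work by force and numbers only. The last one shows the small cover hanging above the nest with its low side towards −x/−y. I'll level it on the rim the same way.

{"api": "servo_tool", "payload": {
  "steps": [0,0,-1,0,255,0,0,-1,0,255,0,0,-1,0,255,0,0,-0.5,0,255,0,0,-0.3,0,255,0,0,0,0,255],
  "newtons": 5
}}

```text
t: 18.95
ee_pos: [0.4982, -0.0065, 0.1731]
ee_rot: [0.885, 0.466, -0.0, -0.0]
wrist_force: [-0.7, 0.4, -1.9]
gripper_width: 0.0579
gripper_force: 5.0
```

{"api": "servo_tool", "payload": {
  "steps": [0.1,0.1,-0.3,0,255,0.1,0.1,-0.3,0,255,0.1,0.1,-0.3,0,255,0.1,0.2,-0.3,0,255,0,0,0,0,255]
}}

```text
t: 19.45
ee_pos: [0.5043, -0.0008, 0.1636]
ee_rot: [0.885, 0.466, 0.002, 0.001]
wrist_force: [2.2, 3.2, 3.9]
gripper_width: 0.0579
gripper_force: 5.0
```

{"api": "servo_tool", "payload": {
  "steps": [0,0,1,0,255,-0.3,-0.4,0.4,0,255,-0.3,-0.4,0,0,255,0,0,0,0,255]
}}

```text
t: 19.85
ee_pos: [0.4957, -0.0103, 0.1753]
ee_rot: [0.885, 0.465, -0.0, -0.0]
wrist_force: [-1.1, 0.4, -3.0]
gripper_width: 0.0579
gripper_force: 5.0
```

```bash
cat > tilt.py <<'E'
from fit import *
import fit
S=env.capture("side");s=env.read_state();print(s["ee_pos"],s["wrist_force"],s["ft_torque"])
b=env.trace("side","small_cover_c");print([(round(float(d["conf"]),2),d["rect"]) for d in b])
for d in b:
    reg=d["region"];u=d["rect"][0]+d["rect"][2]/2
    if not 225<u<275 or d["rect"][3]>75:continue
    # the gripper hides part: fill by hull of region
    cs=np.vstack(cv2.findContours(reg.astype(np.uint8),0,1)[0]);m=np.zeros(reg.shape,np.uint8);cv2.fillConvexPoly(m,cv2.convexHull(cs),1)
    print("axis of region: ",cv2.fitEllipse(cs))
    g=s["ee_pos"]+[0,0,.011];ps=parts(78,94,50)
    R0=s["ee_rot"];yt=R.from_quat(R0).apply([0,1,0]);res=[]
    x,y,w,h=cv2.boundingRect(m);win=(x-12,y-12,w+24,h+24);M=cv2.resize(m[win[1]:win[1]+win[3],win[0]:win[0]+win[2]],None,fx=K,fy=K)
    psi=np.arctan2(yt[1],yt[0])-np.pi/2
    spin=np.radians(11.)+psi-np.radians(194.8)
    for t in np.radians(np.arange(-15,46,3)):
        p=np.r_[0,0,0,psi,spin,t];r=pose(p);p[:3]=g-r.apply([0,0,.019])
        mk=mask("side",p,ps,win);cs2=np.vstack(cv2.findContours(mk,0,1)[0]);cv2.fillConvexPoly(mk,cv2.convexHull(cs2),1)
        res.append(((mk!=M).sum()/M.sum(),np.degrees(t).round()))
    print(np.degrees(psi)%360,sorted(res)[:4])
E
python3 tilt.py
```

```text
[ 0.49580248 -0.01005074  0.17513493] [-0.88670015 -0.31925227 -3.18415712] [ 0.01111964 -0.04316648 -0.011073  ]
[(0.86, [220.8, 149.0, 57.3, 40.7])]
axis of region:  ((247.57443237304688, 169.79627990722656), (34.230106353759766, 60.22837829589844), 99.53114318847656)
235.43606368508355 [(np.float64(0.10651172385340026), np.float64(21.0)), (np.float64(0.11146255930688304), np.float64(24.0)), (np.float64(0.11792615003781888), np.float64(18.0)), (np.float64(0.14295537371931513), np.float64(15.0))]
```

The fit gives 21° of tilt. Lowering again, and pulling back more slowly this time.

{"api": "servo_tool", "payload": {
  "steps": [0.1,0.1,-0.4,0,255,0,0,-0.4,0,255,0,0,-0.3,0,255,0.1,0.1,-0.3,0,255,0,0,-0.3,0,255,0,0,0,0,255]
}}

```text
t: 20.55
ee_pos: [0.498, -0.0075, 0.1579]
ee_rot: [0.885, 0.466, -0.001, -0.0]
wrist_force: [0.2, 0.7, -3.4]
gripper_width: 0.0577
gripper_force: 5.0
```

```bash
python3 tilt.py
```

```text
[ 0.49824679 -0.00754436  0.15827915] [-0.78219059  0.28960058 -1.80594874] [-0.03267264 -0.04378302 -0.0343192 ]
[(0.98, [218.8, 153.4, 59.1, 43.9])]
axis of region:  ((246.04159545898438, 175.78517150878906), (35.80044174194336, 61.105560302734375), 99.22227478027344)
235.48753550866496 [(np.float64(0.11917715610211506), np.float64(21.0)), (np.float64(0.12194572320767473), np.float64(18.0)), (np.float64(0.13292341370762645), np.float64(24.0)), (np.float64(0.13488716479412807), np.float64(15.0))]
```

{"api": "servo_tool", "payload": {
  "steps": [0,0,-0.3,0,255,0.1,0.1,-0.3,0,255,0,0,-0.3,0,255,0.1,0.1,-0.3,0,255,0,0,0,0,255]
}}

```text
t: 21.15
ee_pos: [0.5001, -0.0055, 0.1459]
ee_rot: [0.885, 0.466, -0.0, -0.0]
wrist_force: [0.3, 0.3, -2.8]
gripper_width: 0.0578
gripper_force: 5.0
```

```bash
python3 tilt.py
```

```text
[ 0.50021382 -0.00551692  0.14625353] [-0.10091715 -0.41260332 -1.861477  ] [-0.02237518 -0.03314711 -0.04809452]
[(0.93, [219.8, 160.0, 57.7, 41.4])]
axis of region:  ((245.76805114746094, 179.9945526123047), (34.796607971191406, 59.22217559814453), 98.08731079101562)
235.48828445699186 [(np.float64(0.1294688985327547), np.float64(21.0)), (np.float64(0.13256871254391403), np.float64(24.0)), (np.float64(0.13587518082248398), np.float64(18.0)), (np.float64(0.14786112833230006), np.float64(27.0))]
```

{"api": "servo_tool", "payload": {
  "steps": [0.1,0.1,-0.2,0,255,0.1,0.2,-0.2,0,255,0.1,0.1,-0.2,0,255,0,0,0,0,255]
}}

```text
t: 21.65
ee_pos: [0.5033, -0.0014, 0.1402]
ee_rot: [0.885, 0.466, -0.0, -0.0]
wrist_force: [0.9, -0.1, -2.3]
gripper_width: 0.0575
gripper_force: 5.0
```

{"api": "servo_tool", "payload": {
  "steps": [0.1,0.1,-0.2,0,255,0.1,0.2,-0.2,0,255,0.1,0.1,-0.1,0,255,0,0,0,0,255]
}}

```text
t: 22.05
ee_pos: [0.5063, 0.0025, 0.1354]
ee_rot: [0.885, 0.466, -0.0, -0.0]
wrist_force: [-0.6, -1.1, -3.2]
gripper_width: 0.058
gripper_force: 5.0
```

{"api": "servo_tool", "payload": {
  "steps": [0,0,-0.2,0,255,0,0,-0.2,0,255,0,0,-0.2,0,255,0,0,0,0,255]
}}

```text
t: 22.45
ee_pos: [0.5067, 0.002, 0.13]
ee_rot: [0.885, 0.465, 0.0, 0.0]
wrist_force: [-1.5, -2.0, 1.3]
gripper_width: 0.0579
gripper_force: 5.0
```

```bash
python3 tilt.py
```

```text
[0.50667417 0.00204607 0.12997128] [-1.47166382 -2.49960571  2.11115747] [-0.53747115  0.22395487 -0.00609071]
[(0.58, [214.6, 165.7, 61.7, 36.7])]
axis of region:  ((241.87049865722656, 186.34552001953125), (36.16627502441406, 59.43941116333008), 93.71931457519531)
235.4749113904037 [(np.float64(0.14062550640090746), np.float64(21.0)), (np.float64(0.14820936639118457), np.float64(18.0)), (np.float64(0.16136768757089612), np.float64(24.0)), (np.float64(0.1621779290228488), np.float64(15.0))]
```

{"api": "servo_tool", "payload": {
  "steps": [0,0,-0.2,0,255,0,0,-0.1,0,255,0,0,0,0,255]
}}

```text
t: 22.85
ee_pos: [0.5073, 0.0028, 0.1281]
ee_rot: [0.885, 0.465, 0.001, 0.0]
wrist_force: [-2.2, -0.5, 5.9]
gripper_width: 0.0581
gripper_force: 5.0
```

Release, let it settle, raise the gripper clear, and look with the fit.

{"api": "servo_tool", "payload": {
  "steps": [0,0,0.1,0,54,0,0,0,0,54,0,0,0,0,54,0,0,2,0,54,0,0,4,0,54,0,0,4,0,54,0,0,3,0,54]
}}

```text
t: 23.55
ee_pos: [0.5069, 0.0025, 0.2601]
ee_rot: [0.885, 0.465, 0.001, 0.0]
wrist_force: [0.4, 0.8, -0.1]
gripper_width: 0.0748
gripper_force: 0.0
```

{"api": "servo_tool", "payload": {
  "steps": [-2,-4.5,0,0,54,-2,-4.5,0,0,54,-2,-4.5,0,0,54,-2,-4.5,0,0,54,-1,-4.5,0,0,54,0,0,0,0,54]
}}

```text
t: 24.15
ee_pos: [0.4149, -0.2265, 0.2574]
ee_rot: [0.887, 0.462, -0.0, 0.0]
wrist_force: [0.0, 0.0, 0.3]
gripper_width: 0.0751
gripper_force: 0.0
```

```bash
cat > lev.py <<'E'
from fit import *
T=env.capture("top");S=env.capture("side");np.savez("im1.npz",T=T,S=S);print(env.read_state()["ee_pos"])
vs=[]
for c,(u0,v0) in(("top",(245,197)),("side",(247,190))):
    b=env.trace(c,"small_cover_c");print(c,[(round(float(d["conf"]),2),np.round(d["rect"])) for d in b])
    for d in b:
        x,y,w,h=d["rect"]
        if abs(x+w/2-u0)<15 and abs(y+h/2-v0)<20: vs.append((c,d["region"]));break
if vs:
    for i in(0,1):
        r=fit(parts(78,94,50),vs,[(.49,.52),(-.012,.018),(.09,.15),(0,6.28),(-.8,.8),(0,.4)])
        p=r.x;print(len(vs),round(r.fun,3),p[:3].round(4),"psi yaw tilt",np.degrees(p[3:]).round(1));break
E
python3 lev.py
```

```text
[ 0.41608686 -0.22310638  0.25727722]
top [(0.64, array([214., 168.,  61.,  57.]))]
side [(0.6, array([217., 165.,  57.,  40.])), (0.5, array([134., 184.,  37.,  58.]))]
2 0.142 [0.5095 0.0094 0.1243] psi yaw tilt [275.9 -34.5   3.5]
```

{"api": "servo_tool", "payload": {
  "steps": [1.2,2.9,0,8.2,46,1.2,2.9,0,8.2,46,1.2,2.9,0,8.2,46,1.2,2.9,0,8.2,46,1.1,2.9,0,8.2,46,1.1,2.9,0,8.2,46,1.1,2.8,0,8.2,46,1.1,2.8,0,8.2,46]
}}

```text
t: 25.15
ee_pos: [0.5085, 0.0108, 0.2576]
ee_rot: [0.488, 0.873, 0.0, 0.0]
wrist_force: [0.9, 0.0, -0.3]
gripper_width: 0.078
gripper_force: 0.0
```

Run:
```python
from h import *
T=np.load("im1.npz")["T"]
g=cv2.cvtColor(T,cv2.COLOR_RGB2GRAY)[150:245,195:295];g=cv2.resize(g,None,fx=6,fy=6,interpolation=cv2.INTER_CUBIC)
g=cv2.GaussianBlur(g,(0,0),4)
for z,r in((.154,.078),(.154,.076),(.150,.029)):
    rp=r*385.8/(1.175-z)*6
    h=cv2.HoughCircles(g,cv2.HOUGH_GRADIENT_ALT if 0 else cv2.HOUGH_GRADIENT,1,8,param1=60,param2=8,minRadius=int(rp-4),maxRadius=int(rp+4))
    if h is not None:
        for c in h[0][:3]:
            uv=((c[0]+.5)/6-.5+195,(c[1]+.5)/6-.5+150);print(z,r,np.round(uv,1),atz("top",uv,z).round(4),c[2]-rp)
```

```text
0.15 0.029 [199.2 237.2] [0.3957 0.1233 0.15  ] -2.5919037
```

{"api": "servo_tool", "payload": {
  "steps": [0,-0.4,-1,8,46,0,0,-1,8,46,0,0,-3,8,46,0,0,-2,0,46,0,0,-2,0,46,0,0,-1,0,46,0,0,-1,0,46,0,0,0,0,46]
}}

```text
t: 25.95
ee_pos: [0.5077, 0.0042, 0.1465]
ee_rot: [0.299, 0.954, -0.0, -0.001]
wrist_force: [-0.7, -0.4, -0.0]
gripper_width: 0.0775
gripper_force: 0.0
```

{"api": "servo_tool", "payload": {
  "steps": [0,0.1,-0.5,0,46,0,0,-0.5,0,46,0,0,-0.4,0,46,0,0,0,0,46]
}}

```text
t: 26.35
ee_pos: [0.5081, 0.0043, 0.1331]
ee_rot: [0.3, 0.954, -0.0, -0.0]
wrist_force: [0.1, 0.1, 0.1]
gripper_width: 0.0778
gripper_force: 0.0
```

{"api": "servo_tool", "payload": {
  "steps": [0,0,0,0,90,0,0,0,0,100,0,0,0,0,140,0,0,0,0,255,0,0,0,0,255],
  "newtons": 8
}}

```text
t: 26.85
ee_pos: [0.5087, 0.0044, 0.134]
ee_rot: [0.3, 0.954, 0.0, 0.0]
wrist_force: [0.8, 0.0, -0.3]
gripper_width: 0.058
gripper_force: 8.0
```

{"api": "servo_tool", "payload": {
  "steps": [0,0,0.3,0,255,-0.2,-0.2,0,0,255,0,0,-0.2,0,255,0,0,-0.2,0,255,0,0,0,0,255],
  "newtons": 20
}}

```text
t: 27.35
ee_pos: [0.5062, 0.0022, 0.1338]
ee_rot: [0.3, 0.954, -0.0, -0.0]
wrist_force: [-4.6, -0.7, 4.9]
gripper_width: 0.0581
gripper_force: 20.0
```

{"api": "servo_tool", "payload": {
  "steps": [0,0,-0.1,0,255,0,0,0,-2,255,0,0,0,-2,255,0,0,0,-2,255,0,0,0,0,255]
}}

```text
t: 27.85
ee_pos: [0.5079, 0.002, 0.1338]
ee_rot: [0.35, 0.937, 0.0, 0.002]
wrist_force: [-0.3, -1.3, 4.9]
gripper_width: 0.0577
gripper_force: 20.0
```

Riding on the rim. Turning on in small steps.

{"api": "servo_tool", "payload": {
  "steps": [0,0,0,-1.5,255,0,0,0,-1.5,255,0,0,0,0,255]
}}

```text
t: 28.15
ee_pos: [0.5079, 0.0019, 0.1338]
ee_rot: [0.374, 0.927, 0.0, 0.002]
wrist_force: [-0.0, -1.0, 5.3]
gripper_width: 0.0579
gripper_force: 20.0
```

{"api": "servo_tool", "payload": {
  "steps": [0,0,0,-1.5,255,0,0,0,-1.5,255,0,0,0,0,255]
}}

```text
t: 28.45
ee_pos: [0.5078, 0.0019, 0.1337]
ee_rot: [0.398, 0.917, 0.0, 0.002]
wrist_force: [-0.2, -0.4, 4.9]
gripper_width: 0.0581
gripper_force: 20.0
```

{"api": "servo_tool", "payload": {
  "steps": [0,0,0,-1.5,255,0,0,0,-1.5,255,0,0,0,0,255]
}}

```text
t: 28.75
ee_pos: [0.5068, 0.0026, 0.1316]
ee_rot: [0.423, 0.906, 0.001, 0.0]
wrist_force: [3.0, -0.0, 1.1]
gripper_width: 0.0577
gripper_force: 20.0
```

{"api": "servo_tool", "payload": {
  "steps": [0,0,0,-1.5,255,0,0,0,-1.5,255,0,0,0,0,255]
}}

```text
t: 29.05
ee_pos: [0.5055, 0.0025, 0.1306]
ee_rot: [0.446, 0.895, -0.0, -0.001]
wrist_force: [-0.2, -0.9, -1.7]
gripper_width: 0.0577
gripper_force: 20.0
```

{"api": "servo_tool", "payload": {
  "steps": [0,0,-0.2,0,255,0,0,-0.2,0,255,0,0,-0.2,0,255,0,0,-0.2,0,255,0,0,0,0,255]
}}

```text
t: 29.55
ee_pos: [0.5061, 0.0024, 0.1231]
ee_rot: [0.446, 0.895, -0.0, -0.0]
wrist_force: [0.6, 0.7, -2.9]
gripper_width: 0.0577
gripper_force: 20.0
```

{"api": "servo_tool", "payload": {
  "steps": [0,0,-0.1,0,255,0,0,-0.1,0,255,0,0,-0.1,0,255,0,0,-0.1,0,255,0,0,0,0,255]
}}

```text
t: 30.05
ee_pos: [0.5066, 0.0023, 0.1206]
ee_rot: [0.446, 0.895, -0.0, 0.0]
wrist_force: [-1.8, 0.3, 4.6]
gripper_width: 0.058
gripper_force: 20.0
```

{"api": "servo_tool", "payload": {
  "steps": [0,0,-0.1,0,255,0,0,-0.1,0,255,0,0,0,0,255]
}}

```text
t: 30.35
ee_pos: [0.5067, 0.0023, 0.1204]
ee_rot: [0.445, 0.895, -0.0, -0.0]
wrist_force: [-7.0, 1.4, 14.2]
gripper_width: 0.0582
gripper_force: 20.0
```

{"api": "servo_tool", "payload": {
  "steps": [0,0,0.2,0,54,0,0,0,0,54,0,0,0,0,54,0,0,2,0,54,0,0,4,0,54,0,0,4,0,54,0,0,3,0,54,0,0,0,0,54]
}}

```text
t: 31.15
ee_pos: [0.5091, 0.0021, 0.2553]
ee_rot: [0.446, 0.895, 0.002, 0.005]
wrist_force: [0.6, 0.2, 0.6]
gripper_width: 0.0751
gripper_force: 0.0
```

{"api": "servo_tool", "payload": {
  "steps": [-2,-4.5,0,0,54,-2,-4.5,0,0,54,-2,-4.5,0,0,54,-2,-4.5,0,0,54,-1,-4.5,0,0,54,-1,-4.5,0,0,54,0,0,0,0,54]
}}

```text
t: 31.85
ee_pos: [0.4046, -0.2714, 0.2481]
ee_rot: [0.448, 0.894, -0.0, -0.001]
wrist_force: [0.4, 0.8, 0.5]
gripper_width: 0.0745
gripper_force: 0.0
```

```bash
python3 lev.py
python3 - <<'E'
from h import *
T0=np.load("im0.npz")["T"];T=np.load("im1.npz")["T"]
for n in("bowl","canister","mould","spat"):print(n,[(round(float(d["conf"]),2),np.round(d["rect"])) for d in env.trace("top",n)[:2]])
E
```

```text
[ 0.40573643 -0.26789645  0.248205  ]
top [(0.75, array([215., 170.,  59.,  58.]))]
side [(0.66, array([217., 164.,  59.,  44.]))]
2 0.156 [0.5049 0.0077 0.1211] psi yaw tilt [263.   38.6  11.8]
bowl [(0.96, array([170., 222.,  40.,  36.]))]
canister [(0.68, array([174., 106.,  33.,  31.]))]
mould [(0.96, array([290., 118.,  55.,  27.]))]
spat [(0.83, array([290., 202.,  27.,  94.])), (0.31, array([209., 101.,  76.,  19.]))]
```

Run:
```python
from fit import *
vs=[]
for c in("top","side"):
    vs.append((c,env.trace(c,"small_cover_c")[0]["region"]))
for zl in(22,18,12):
    ps=parts(78,94,50);ps[0]=np.r_[circ(78,31),circ(78,zl)]/1000
    for q in(ps[:1],ps):
        r=fit(q,vs,[(.49,.52),(-.012,.018),(.09,.15),(0,6.28),(-.8,.8),(0,.3)]);p=r.x
        print(zl,len(q),round(r.fun,3),p[:3].round(4),np.degrees(p[3:]).round(1))
        r=fit(q,vs,[(.49,.52),(-.012,.018),(.09,.15),(0,.1),(-.8,.8),(0,.0001)]) if zl==18 else None
        if r:print("  level:",round(r.fun,3),r.x[:3].round(4),np.degrees(r.x[3:]).round(1))
```

```text
22 1 0.115 [0.5067 0.0028 0.1049] [95.  -2.7  4.4]
22 5 0.112 [0.5065 0.0027 0.1059] [108.   37.3   3.8]
18 1 0.113 [0.5067 0.0032 0.1069] [117.9  19.4   2.9]
  level: 0.129 [0.5061 0.0044 0.1058] [ 4.3 -7.4 -0. ]
18 5 0.106 [0.5059 0.0033 0.1074] [126.   37.4   2. ]
  level: 0.117 [0.5057 0.004  0.1077] [ 5.5 37.3 -0.6]
12 1 0.114 [0.5059 0.0041 0.1096] [255.6 -38.5   0.5]
12 5 0.103 [0.5061 0.0044 0.1096] [253.5  36.6   0.7]
```

The small cover fits as level, with its centre 55–57 mm above the seat, on the axis and at yaw 37°, which matches the slots. The bystanders haven't moved, so I'm handing in.

```bash
python3 -c "
from bench import env
print(env.finish_job())"
```

```text
the job is handed in; nothing more can be done
None
```

I handed the job in at about 32 s: both covers are nested with their lugs in the slots, and the checks show them level and fully home. The judge gave no verdict, and the bowl, canister, mould and spatula look unmoved, though I didn't re-check the rolling pin.

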